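# Reset the frozen media hub through its covered reset hole

## Task

The media hub on the coffee table has frozen. Take the flat-bladed screwdriver with the square handle out of the wooden tool block, use its blade to turn the hub's slotted screw counter-clockwise until it stops, so that the cover under the reset hole swings clear, then push the same blade down through the hole and press the recessed reset button all the way in. Finish while still holding the button down with the screwdriver in the gripper; keep the fingers off the hub and leave everything else on the table where it is.

Things in the scene. Friction and masses are not known exactly. Their poses are not given: they have to be found in the camera images.
- hub: Fixed flat grey plastic box, 120 (x) x 170 (y) x 40 mm tall, with small vent slots on its top. Origin: centre of its underside, on the table; z up. On its top, side by side in a line along its y, 45 mm apart: the slotted screw head and the round reset hole. It may stand left or right of the robot and turned by up to 0.4 rad.
- screw (a point): Centre of the top of the steel slotted screw head, 30 mm across, 8 mm proud of the hub's top (48 mm above the table). The frame turns with the head. The slot runs along this x (both ways, open-ended), 8 mm wide, 6 mm deep. The cover, a dark steel tongue 28 mm wide under the hub's top plate, turns with the head and points along +x.
- cover (a joint): Turn of screw head and cover, rad: 0 = tongue right under the reset hole; grows counter-clockwise from above; hard stop at 0.9. Starts between 0 and 0.12; from 0.56 on the hole is wholly clear. Friction 0.04 N m, stays where it is left. The blade has about 0.3 rad of play in the slot either way, so the tool must turn up to 0.3 rad farther than the head.
- aperture (a point): Centre of the mouth of the reset hole, flush with the hub's top (40 mm above the table), 20 mm across, through a 4 mm top plate; axis vertical. With the cover shut the dark steel tongue is seen 5 mm down in it.
- button_top (a point): Centre of the top face of the round white reset button, 17.6 mm across, centred 14 mm below the mouth of the reset hole when not pressed. It moves with the button.
- reset_button (a joint): How far the button is pressed down, m: 0 = up, 0.005 = fully in (end stop). Spring: about 1.8 N to start, 4.8 N fully in; comes back up by itself.
- stand: Fixed wooden tool block, 60 (x) x 190 (y) x 75 mm tall, origin: centre of its underside. Three vertical holes, 18 mm across, along its y at -65, 0 and +65 mm; a tool stands upright in each. Which tool is in which hole varies.
- driver: Flat-bladed screwdriver, 135 mm long, 80 g, upright in the block, blade 10 mm above the table. Origin: middle of the blade's end; z runs up to the handle. Black square handle 22 x 22 mm, 65 to 135 mm from the blade's end, faces along x and y; its lower face rests on the block. Round shaft 10 mm across; blade 14 mm wide (along x), 4 mm thick (along y), 10 mm long.
- driver_tip (a point): Middle of the end of the screwdriver's blade (same frame as the driver: x along the blade's width).
- crosshead: Other tool in the block, not needed: round black handle 26 mm across, pointed round shaft, 140 mm long. Origin at its tip.
- awl: Other tool in the block, not needed: bulbous round black handle 38 mm across, short, 115 mm long. Origin at its tip.
- black_remote: Bystander: black remote control 190 x 46 x 18 mm lying on the table between the block and the hub. Origin under its centre, x along its length.
- white_remote: Bystander: white remote control 160 x 44 x 18 mm on the far part of the table. Origin under its centre.
- glass: Bystander: empty drinking glass, 72 mm across, 120 mm tall, on a cork coaster. Origin at the centre of its foot.
- dropper: Bystander: small white bottle, 32 mm across, 85 mm tall. Origin at the centre of its foot.
- salt_jar: Bystander: small glass jar, 50 mm across, 75 mm tall. Origin at the centre of its foot.
- sunglasses: Bystander: sunglasses about 125 mm wide and deep, 50 mm high, far left part of the table. Origin under the bridge.
Not all that is in view belongs to the job. Of the things that look like the stand, take the one that is farthest from the robot's base at the start.

How it is judged (in metres and radians):
On the way, in this order (a step that is already met when the one before it is completed fails the run):
1. the screwdriver is in the gripper, drawn fully out of the block (z of driver_tip in the frame of stand above 0.078 m and contact force between the fingers and driver above 1 N), for 0.1 s.
2. the screw is turned, cover clear of the hole, with the held screwdriver's blade at the screw (value of joint cover above 0.65 rad and distance between driver_tip and screw below 0.018 m and contact force between the fingers and driver above 1 N), for 0.1 s.
At the end, for the whole second after the job is handed in: The program ends with the screwdriver in the gripper, its blade through the reset hole (within 10 mm of the hole's axis, its end lower than 24 mm above the hub's underside), pressing on it with more than 2 N, the reset button at least 4 of its 5 mm down, and the cover turned at least 0.6 rad (value of joint reset_button above 0.004 m and value of joint cover above 0.6 rad and contact force between driver and hub above 2 N and contact force between the fingers and driver above 1 N and horizontal distance between driver_tip and aperture below 0.01 m and z of driver_tip in the frame of hub below 0.024 m); the arm keeps its last pose, push and grip.
It fails at once if the gripper's fingers touch the hub (contact force between the fingers and hub above 2 N).
It fails at once if another tool is pulled out of the block (distance of any of crosshead, awl from where it was at the start of the episode above 0.03 m).
It fails at once if a bystander is pushed more than 30 mm (distance of any of black_remote, white_remote, glass, dropper, salt_jar, sunglasses from where it was at the start of the episode above 0.03 m).
It also fails if it takes over 53 s, if anything falls off the work surface, if the arm or the gripper's body presses on something with over 40 N, if the wrist force passes 120 N, or if a joint passes its speed limit or range.

## Robot

A 6-joint arm with a two-finger parallel gripper is mounted at the origin on the work surface. World frame = base frame: x ahead of the robot, y to its left, z up, the work surface at z = 0. Lengths are in mm, angles in rad, forces in N, time in s.
With the tool pointing down it reaches from about 350 to 775 mm from the base axis. Payload 7.3 kg.
Tool frame: the origin (TCP) lies midway between the tips of the shut fingers; the grasp point (between the pads) lies robot.tcp_to_grasp behind it (robot.tcp_to_grasp is the distance from the TCP to the grasp point, in mm); z points along the fingers, y is the direction in which the jaws open and shut (so a half turn about z gives the same grasp; the last joint's range is limited). The gripper opens to 92 mm and grips with 3 to 60 N. Pads are 19 mm wide; open, the fingers measure 130 mm over their backs; the gripper's body (75 mm by 190 mm) begins 47 mm behind the grasp point.
Start: joints at [-1.247, 0.342, 1.524, -0, 1.275, -0.146], TCP at [237.697, -468.133, 191.541] pointing down, gripper open.
Joint ranges: [-2.53, 2.53], [-0.77, 2.02], [0.04, 2.7], [-1, 4.14], [0.28, 2.66], [-3.11, 3.11]. Speed limits (rad/s): [2.57, 2.57, 3.14, 3.14, 3.14, 3.14].

## Interface

Orientations are given as a rotation vector (axis times angle).
In Python, from workcell import sensors, cams, robot gives the robot as it stands.
- The arm moves only by the tool servo_tool, never from a script. Its argument "commands" is a list of rows, each a list of 3 entries, a list of its own where there are three numbers: the shift along the world's x, y, z in cm, then the turn, a rotation vector about the world's x, y, z in rad, then the finger opening in cm, from 0 to 9.18. A call has 1 to 12 rows; each row is the pose to reach, as a shift and turn from the pose commanded when the call began; what a row does not reach only later rows make up. A row lasts 1/12 s, in which the tool goes at most 41.7 mm and 7.16 degrees, less where a joint would pass 70% of its speed; a pose out of reach is approached as far as the arm can. A call with a gripper value outside its range is refused whole. The fingers move at their own pace and stop on an object; "force" is the grip in N (left out, the last holds). Time passes only in rows, so rows that repeat a pose let the fingers close. It gives the time, the measured TCP pose, the force and the opening at its end, in the units of the state.
- sensors.get_state(): the state, without advancing time (a new reading comes with each control period).
- cams.camera(name): name is "side" or "top" or "wrist"; returns a dict with "image" (480x640x3 uint8, red, green, blue), "camera_matrix" (3x3 intrinsics, pixels), "k1" (the pictures are not rectified: a ray, as slopes to the right and down, at radius r is drawn at 1 + k1 r^2 times it, then the intrinsics apply), "world_from_camera" (4x4, takes a point from camera to world coordinates). Camera axes: x right, y down, z forward; pixel columns grow to the right and rows downward; lengths in mm; the calibration is good to about 2 mm. A picture is of the moment at which its call begins. There is no depth.
- robot.job_done(): hands the job in, once; it reports no verdict.
The state is a dict: "t": time; "joints": joint angles; "qvel": joint speeds; "joint_torque": joint torques, N m; "tcp_pos": TCP position; "orientation": TCP orientation; "contact_force": force on the tool from outside, world axes, zero at the start; "ft_torque": the same for the moment, N m; "width": finger opening in mm.
Only numpy, scipy, OpenCV 4.12 (cv2) and the standard library are available. Lean on these libraries where they do the work, as an engineer would, in place of code of your own. Each camera call takes 0.05 s, during which the arm holds its last target.

## Working session

There is one attempt and no reset: what is moved stays moved. The work goes in short steps, Python scripts to look and compute and a tool call to move; the robot and the scene stay as the last step left them, time stands still between calls to the robot, and variables do not carry over. Pictures are saved under pics/ and viewed, and the job is handed in when it is done.

Besides the shell and the picture viewer there is one more tool, called after "Call:" as name([rows], argument=value, ...), one row to a line, values as JSON. servo_tool: Moves the arm, as the interface text tells. Its arguments: {"type":"object","properties":{"commands":{"type":"array","items":{"type":"array"}},"force":{"type":"number"}},"required":["commands"]}

```bash
mkdir -p pics; ls
cat > h.py <<'E'
import numpy as np,cv2
from workcell import sensors,cams,robot
def grab(n,fn):
    c=cams.camera(n); cv2.imwrite('pics/'+fn+'.png',c['image'][:,:,::-1])
    np.savez('pics/'+fn+'.npz',K=c['camera_matrix'],k1=c['k1'],T=c['world_from_camera'],im=c['image']); return c
def load(fn):
    return dict(np.load('pics/'+fn+'.npz'))
def ray(d,u,v):
    K=d['K'];k=float(d['k1']);p=np.array([(u-K[0,2])/K[0,0],(v-K[1,2])/K[1,1]]);q=p.copy()
    for _ in range(30): q=p/(1+k*(q@q))
    r=d['T'][:3,:3]@np.array([q[0],q[1],1]); return d['T'][:3,3],r/np.linalg.norm(r)
def onz(d,u,v,z):
    o,r=ray(d,u,v); return o+r*(z-o[2])/r[2]
def proj(d,P):
    P=np.asarray(P,float);c=d['T'][:3,:3].T@(P-d['T'][:3,3]);q=c[:2]/c[2];q=q*(1+float(d['k1'])*(q@q))
    return d['K'][0,0]*q[0]+d['K'][0,2],d['K'][1,1]*q[1]+d['K'][1,2]
def tri(*obs):
    A=np.zeros((3,3));b=np.zeros(3);L=[]
    for d,u,v in obs:
        o,r=ray(d,u,v);M=np.eye(3)-np.outer(r,r);A+=M;b+=M@o;L.append((o,r))
    p=np.linalg.solve(A,b); return p,[float(np.linalg.norm((np.eye(3)-np.outer(r,r))@(p-o))) for o,r in L]
def crop(fn,x0,y0,x1,y1,s,out):
    im=cv2.imread('pics/'+fn+'.png')[y0:y1,x0:x1]; cv2.imwrite('pics/'+out+'.png',cv2.resize(im,None,fx=s,fy=s,interpolation=cv2.INTER_CUBIC))
E
python3 - <<'E'
from h import *
for n in ['side','top','wrist']:
    c=grab(n,n+'0'); print(n,c['world_from_camera'].round(2).tolist(),c['camera_matrix'].tolist(),c['k1'])
s=sensors.get_state();print(s);print(robot.tcp_to_grasp)
E
```

```text
pics
side [[-0.85, -0.35, 0.39, 147.69], [-0.52, 0.54, -0.66, 629.2], [0.02, -0.77, -0.64, 736.0], [0.0, 0.0, 0.0, 1.0]] [[470.8450822723664, 0.0, 311.6135491774523], [0.0, 470.8450822723664, 234.91906550392318], [0.0, 0.0, 1.0]] 0.007870845834126698
top [[0.0, -0.99, 0.16, 299.67], [-1.0, -0.01, -0.02, -56.14], [0.03, -0.16, -0.99, 1428.2], [0.0, 0.0, 0.0, 1.0]] [[582.5208833895293, 0.0, 317.1447629058043], [0.0, 582.5208833895293, 245.47883221529827], [0.0, 0.0, 1.0]] -0.12988834163665838
wrist [[0.45, -0.85, -0.26, 310.37], [-0.89, -0.43, -0.13, -432.25], [-0.0, 0.3, -0.96, 384.44], [0.0, 0.0, 0.0, 1.0]] [[409.4077972705972, 0.0, 311.3446997833469], [0.0, 409.4077972705972, 233.40360405789016], [0.0, 0.0, 1.0]] -0.0788110690391698
{'t': 0.15, 'joints': array([-1.24699332e+00,  3.42598062e-01,  1.52478207e+00, -3.28526391e-05,
        1.27542307e+00, -1.45994547e-01]), 'qvel': array([-0.00076037, -0.0012127 , -0.00258008,  0.0009338 , -0.00116408,
        0.00038822]), 'joint_torque': array([ 1.00837318e-03, -4.31470799e+01, -2.44354820e+01,  7.17756967e-02,
        5.37167327e-02, -7.48919297e-05]), 'tcp_pos': array([ 237.57057824, -467.78043114,  190.99169652]), 'orientation': array([-3.05414449e+00, -7.30923188e-01,  2.17913936e-04]), 'contact_force': array([-0.30781688, -0.13119587, -0.32676126]), 'ft_torque': array([ 0.00378407, -0.02657368,  0.02881378]), 'width': 91.75488424849694}
18.8
```

View pics/top0.png

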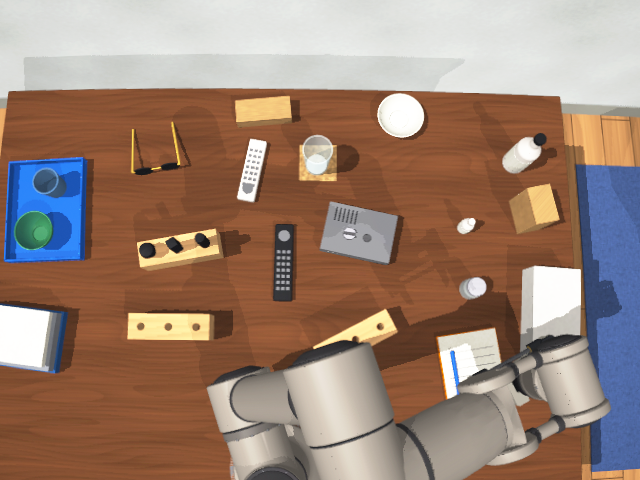

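View pics/side0.png

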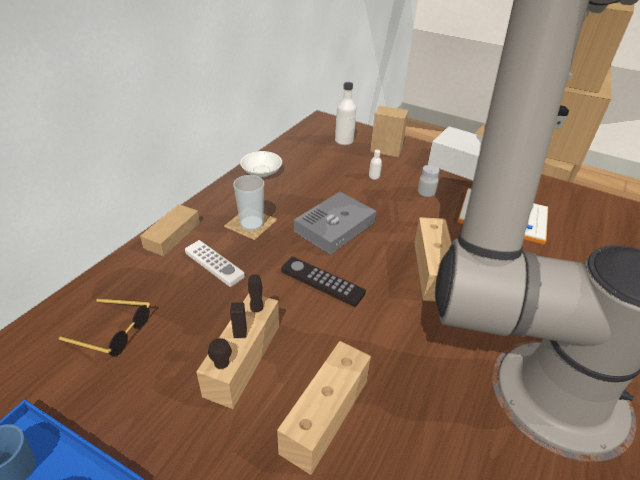

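View pics/wrist0.png

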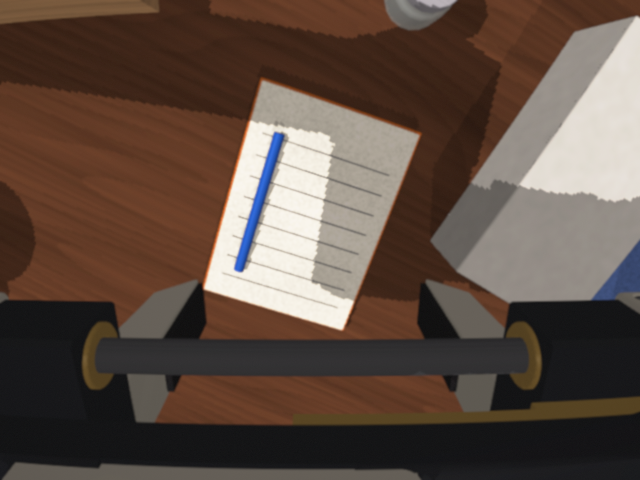

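Run:
```python
from h import *
crop('top0',125,215,245,285,6,'c1'); crop('side0',185,260,295,410,4,'c2'); crop('top0',310,190,410,275,7,'c3')
t=load('top0');s=load('side0')
print(proj(t,[0,0,0]))
for n,u,v in [('toolstand',180,250),('b',170,326),('c',355,330)]: print(n,onz(t,u,v,75))
```

```text
(np.float64(278.0024012839894), np.float64(466.72027502265763))
toolstand [508.79266436 233.74732413  75.        ]
b [330.70566398 250.41755106  75.        ]
c [ 324.92260763 -177.57666229   75.        ]
```

View pics/c1.png

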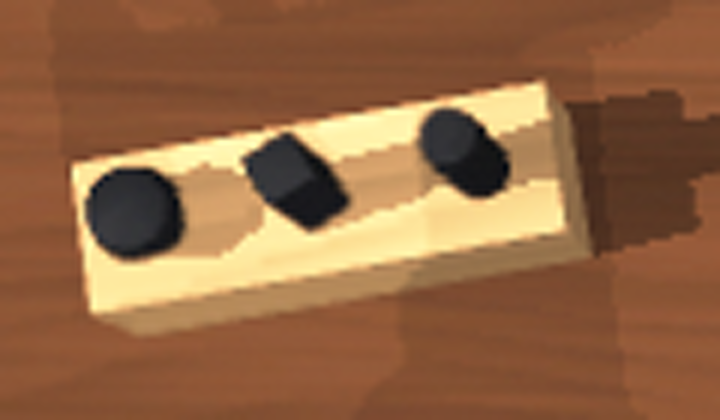

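View pics/c2.png

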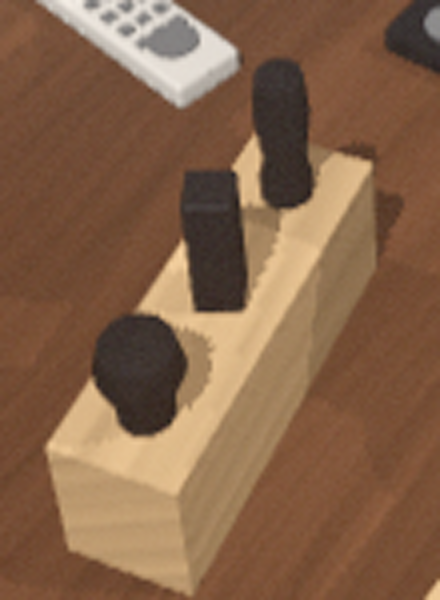

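View pics/c3.png

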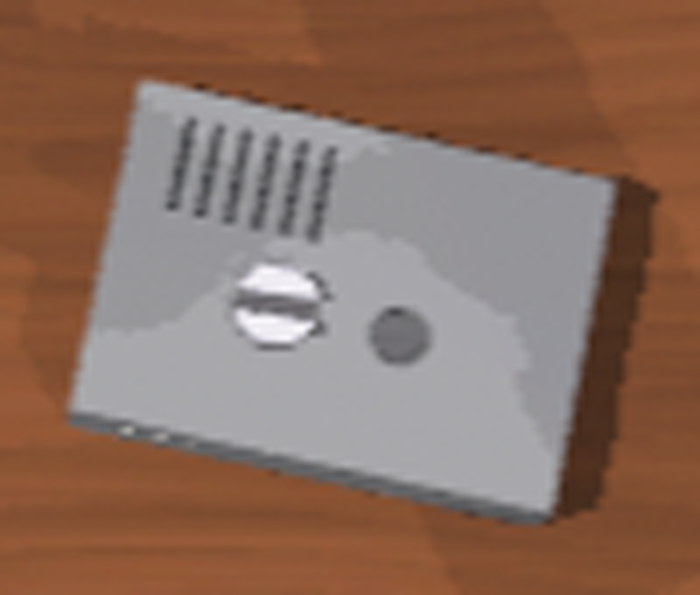

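Run:
```python
from h import *
from scipy.spatial.transform import Rotation as R
t=load('top0');s=load('side0');w=load('wrist0')
C=lambda x,y:(125+x/6,215+y/6)
D=lambda x,y:(185+x/4,260+y/4)
print('driver top ctr',tri((t,*C(281,170)),(s,*D(211,188))))
print('awl',tri((t,*C(133,212)),(s,*D(139,350))), 'cross',tri((t,*C(448,135)),(s,*D(280,70))))
cs=[onz(t,*C(*p),145)[:2] for p in [(245,160),(288,135),(318,165),(277,205)]]
print(cs,[np.degrees(np.arctan2(*(cs[(i+1)%4]-cs[i])[::-1])) for i in range(4)],[np.linalg.norm(cs[(i+1)%4]-cs[i]) for i in range(4)])
st=[onz(t,*C(*p),75)[:2] for p in [(72,163),(545,80),(566,232),(92,314)]]
print('stand',st,np.mean(st,0),[np.degrees(np.arctan2(*(st[(i+1)%4]-st[i])[::-1])) for i in range(4)],[np.linalg.norm(st[(i+1)%4]-st[i]) for i in range(4)])
E3=lambda x,y:(310+x/7,190+y/7)
h=[onz(t,*E3(*p),40)[:2] for p in [(140,82),(614,180),(548,515),(72,410)]]
print('hub',h,np.mean(h,0),[np.degrees(np.arctan2(*(h[(i+1)%4]-h[i])[::-1])) for i in range(4)],[np.linalg.norm(h[(i+1)%4]-h[i]) for i in range(4)])
print('screw',onz(t,*E3(277,304),48),'ap',onz(t,*E3(400,335),40))
st0=sensors.get_state();T=np.eye(4);T[:3,:3]=R.from_rotvec(st0['orientation']).as_matrix();T[:3,3]=st0['tcp_pos']
X=np.linalg.inv(T)@w['T'];np.save('X.npy',X);print(X.round(3))
```

```text
driver top ctr (array([513.96589751, 238.83243087, 141.99162437]), [0.6025963344489802, 0.6025963344489463])
awl (array([502.41194581, 302.30740796, 112.78726628]), [0.975439709072011, 0.9754397090720618]) cross (array([526.03560062, 174.7496569 , 150.61903746]), [0.40794951719776995, 0.40794951719773676])
[array([516.59904366, 251.60634147]), array([526.20007913, 235.79779353]), array([514.92182127, 223.98449867]), array([499.69288378, 238.76361696])] [np.float64(-58.7283549013169), np.float64(-133.6726800797598), np.float64(135.85879644345087), np.float64(37.22203479219062)] [np.float64(18.4956770657389), np.float64(16.332575904524287), np.float64(21.221283531996814), np.float64(21.230963589554324)]
stand [array([526.69710608, 337.5755285 ]), array([561.35510221, 150.60320017]), array([500.85070915, 140.38716301]), array([466.7550091 , 326.41189782])] [513.91448163 238.74444738] [np.float64(-79.49860064685706), np.float64(-170.4161255732685), np.float64(100.38622519306506), np.float64(10.549911965430857)] [np.float64(190.15737760606572), np.float64(61.36080992849139), np.float64(189.12355411768274), np.float64(60.972794265736205)]
hub [array([ 636.82624489, -121.20662426]), array([ 603.49328587, -287.45994563]), array([ 485.02884546, -262.23765533]), array([520.43628794, -97.75134095])] [ 561.44616604 -192.16389154] [np.float64(-101.33720024863003), np.float64(167.98061407926468), np.float64(77.85184244109855), np.float64(-11.393827306369406)] [np.float64(169.56194450691265), np.float64(121.11972411635789), np.float64(168.2540775201686), np.float64(118.72982942075528)]
screw [ 556.74308973 -168.14618703   48.        ] ap [ 547.67850927 -211.5301061    40.        ]
[[ 1.00000e-03 -9.55000e-01 -2.97000e-01  8.10270e+01]
 [ 1.00000e+00  1.00000e-03  1.00000e-03  1.04900e+00]
 [-0.00000e+00 -2.97000e-01  9.55000e-01 -1.93434e+02]
 [ 0.00000e+00  0.00000e+00  0.00000e+00  1.00000e+00]]
```

Call:
servo_tool([
  [[2, 4, 5], [0, 0, 0.1], 9],
  [[6, 8, 9], [0, 0, 0.2], 9],
  [[9, 12, 11], [0, 0, 0.3], 9],
  [[12, 16, 11], [0, 0, 0.4], 9],
  [[15, 20, 11], [0, 0, 0.5], 9],
  [[17, 24, 11], [0, 0, 0.6], 9],
  [[19, 28, 11], [0, 0, 0.7], 9],
  [[20, 32, 11], [0, 0, 0.8], 9],
  [[21, 36, 11], [0, 0, 0.9], 9],
  [[22, 40, 11], [0, 0, 1.0], 9],
  [[22.5, 44, 11], [0, 0, 1.1], 9],
  [[23, 47, 11], [0, 0, 1.2], 9],
])

```text
t: 1.15
tcp_pos: [453.5, -57.3, 300.8]
orientation: [-2.103, -2.334, 0.0]
contact_force: [1.7, 0.5, 0.1]
width: 90.0
```

Call:
servo_tool([
  [[0.5, 3.5, 0], [0, 0, 0.1], 9],
  [[1, 7, 0], [0, 0, 0.2], 9],
  [[1.5, 10.5, 0], [0, 0, 0.3], 9],
  [[2, 14, 0], [0, 0, 0.4], 9],
  [[2.4, 17.5, 0], [0, 0, 0.5], 9],
  [[2.6, 20.5, 0], [0, 0, 0.6], 9],
  [[2.8, 23, 0], [0, 0, 0.6], 9],
  [[2.8, 25, 0], [0, 0, 0.6], 9],
  [[2.8, 25.8, 0], [0, 0, 0.6], 9],
  [[2.8, 25.8, 0], [0, 0, 0.6], 9],
  [[2.8, 25.8, 0], [0, 0, 0.6], 9],
])

```text
t: 2.07
tcp_pos: [481.2, 198.2, 300.7]
orientation: [-1.326, -2.848, 0.001]
contact_force: [-0.4, -0.1, -0.1]
width: 89.8
```

Run:
```python
from h import *
c=grab('wrist','w1'); print(sensors.get_state())
```

```text
{'t': 2.1167, 'joints': array([ 2.42714423e-01,  2.73220149e-01,  1.32310323e+00, -5.46343487e-04,
        1.54555377e+00, -4.55753208e-01]), 'qvel': array([-0.01406717, -0.00583111,  0.00145473,  0.00274661, -0.00130752,
        0.00288167]), 'joint_torque': array([ 7.45254401e-01, -4.12062836e+01, -2.64734334e+01,  1.13788086e-01,
        6.40789303e-02,  1.06333016e-02]), 'tcp_pos': array([481.37461089, 197.6944253 , 300.8687165 ]), 'orientation': array([ 1.32714502e+00,  2.84737177e+00, -9.48267909e-04]), 'contact_force': array([-0.17434118, -0.08880556, -0.65944954]), 'ft_torque': array([ 0.01103494, -0.18086373,  0.03311077]), 'width': 89.98645938692812}
```

View pics/w1.png

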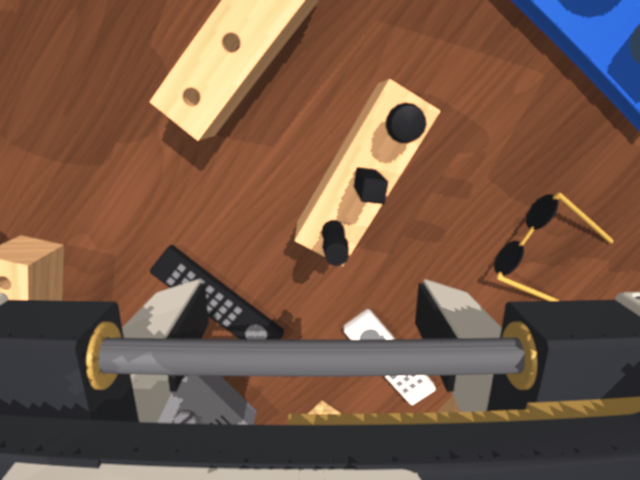

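Run:
```python
from h import *
crop('w1',285,70,445,270,4,'c4'); crop('w1',345,160,397,210,12,'c5')
```

```text
(no output)
```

View pics/c5.png

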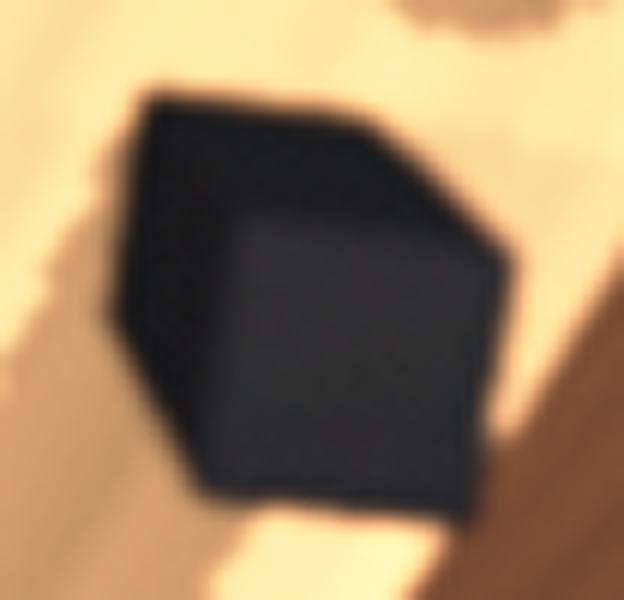

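Run:
```python
from h import *
w=load('w1');t=load('top0');s=load('side0')
F=lambda x,y:(345+(x-5.5)/12,160+(y-5.5)/12)
P=[(235,215),(512,260),(468,515),(205,490)]
for z in (142,145):
    c=[onz(w,*F(*p),z)[:2] for p in P]
    print(z,np.mean(c,0),[round(float(np.degrees(np.arctan2(*(c[(i+1)%4]-c[i])[::-1]))),1) for i in range(4)],[round(float(np.linalg.norm(c[(i+1)%4]-c[i])),1) for i in range(4)])
b=[onz(w,*F(*p),75)[:2] for p in [(115,315),(148,92),(365,110)]]; print('bottom',b,[np.degrees(np.arctan2(*(b[i+1]-b[i])[::-1])) for i in (0,1)],(b[0]+b[2])/2)
m=np.mean(P,0)
print(tri((w,*F(*m)),(t,125+281/6,215+170/6),(s,185+211/4,260+188/4)), tri((w,*F(*m)),(t,125+281/6,215+170/6)))
```

```text
142 [517.39165317 240.6732161 ] [31.1, -56.7, -145.2, 126.0] [20.5, 19.1, 19.5, 20.4]
145 [516.6533488  240.83025796] [31.1, -56.7, -145.2, 126.0] [20.3, 18.9, 19.4, 20.2]
bottom [array([514.68399612, 227.3308418 ]), array([503.98466099, 243.52846041]), array([519.17474098, 254.4161011 ])] [np.float64(123.44675196503923), np.float64(35.63143753757249)] [516.92936855 240.87347145]
(array([515.11189095, 239.45368683, 141.95522445]), [2.5214104308401213, 1.8573333364992535, 0.6994472871522323]) (array([516.06947605, 239.99527857, 138.54687861]), [2.1289747458940123, 2.1289747458938884])
```

Call:
servo_tool([
  [[1.2, 1.4, 0], [0, 0, -0.1], 9],
  [[2.4, 2.8, -3], [0, 0, -0.1], 9],
  [[3.5, 4.2, -6], [0, 0, -0.1], 9],
  [[3.5, 4.2, -8], [0, 0, -0.1], 9],
  [[3.5, 4.2, -8], [0, 0, -0.1], 9],
  [[3.5, 4.2, -8], [0, 0, -0.1], 9],
])

```text
t: 2.62
tcp_pos: [516.2, 239.2, 220.6]
orientation: [-1.469, -2.776, 0.003]
contact_force: [-0.7, -0.1, 1.0]
width: 90.1
```

Run:
```python
from h import *
c=grab('wrist','w2'); s=sensors.get_state();print(s['tcp_pos'],s['orientation'])
w=load('w2'); print(proj(w,[516,240,145]),proj(w,[516,240,75]))
```

```text
[516.91744019 239.5999763  222.20835755] [1.46867052e+00 2.77604506e+00 9.81191835e-04]
(np.float64(311.33960932509126), np.float64(226.38867289619287)) (np.float64(311.57844713322436), np.float64(203.31880140266608))
```

View pics/w2.png

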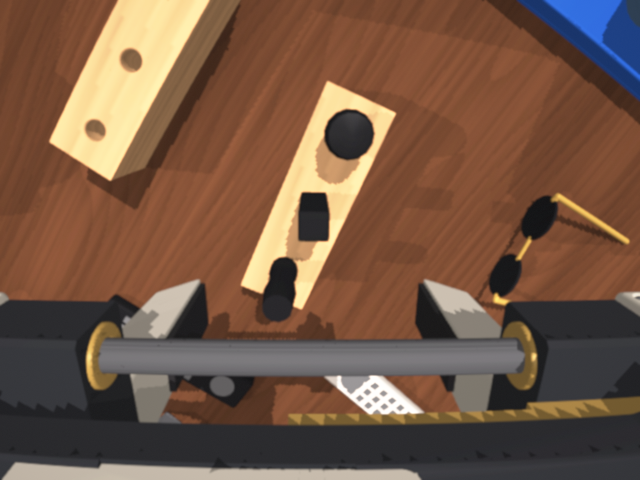

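Run:
```python
from h import *
crop('w2',290,185,340,245,12,'c6')
```

```text
(no output)
```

View pics/c6.png

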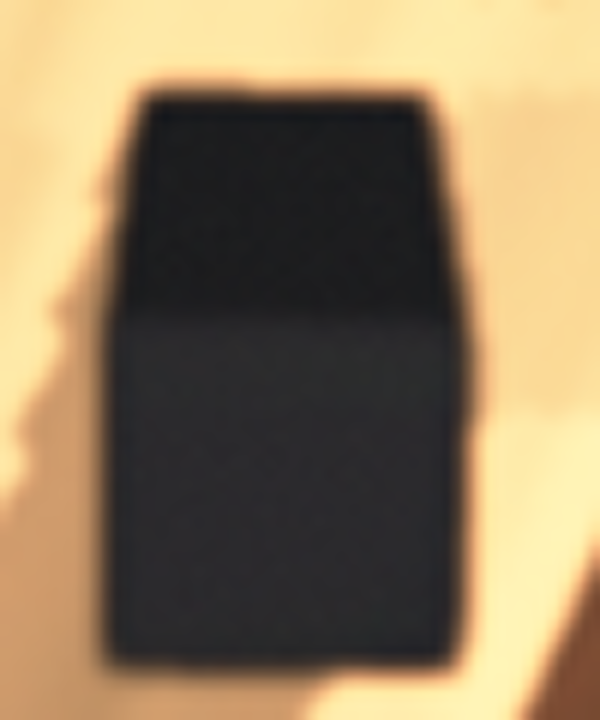

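Run:
```python
from h import *
w1=load('w1');w=load('w2')
F=lambda x,y:(345+(x-5.5)/12,160+(y-5.5)/12)
G=lambda x,y:(290+(x-5.5)/12,185+(y-5.5)/12)
print(tri((w1,*F(355,370)),(w,*G(285,491))))
for p in [(110,320),(465,320),(460,665),(105,660),(285,491)]: print(onz(w,*G(*p),143))
print(onz(w,*G(285,92),75))
```

```text
(array([517.11193466, 240.77016775, 142.80740297]), [0.024062701406902174, 0.024062701406737535])
[503.12915128 243.56309252 143.        ]
[519.79149395 254.95068664 143.        ]
[531.38768398 237.88394148 143.        ]
[514.19647678 226.5008898  143.        ]
[517.05793204 240.82665883 143.        ]
[511.78852698 248.72841417  75.        ]
```

Call:
servo_tool([
  [[0.05, 0.1, -3.5], [0, 0, 0], 9],
  [[0.05, 0.1, -7], [0, 0, 0], 9],
  [[0.05, 0.1, -10], [0, 0, 0], 9],
  [[0.05, 0.1, -12], [0, 0, 0], 9],
  [[0.05, 0.1, -12.9], [0, 0, 0], 9],
  [[0.05, 0.1, -12.9], [0, 0, 0], 9],
  [[0.05, 0.1, -12.9], [0, 0, 0], 1.5],
  [[0.05, 0.1, -12.9], [0, 0, 0], 1.5],
  [[0.05, 0.1, -12.9], [0, 0, 0], 1.5],
  [[0.05, 0.1, -12.9], [0, 0, 0], 1.5],
  [[0.05, 0.1, -12.9], [0, 0, 0], 1.5],
  [[0.05, 0.1, -12.9], [0, 0, 0], 1.5],
], force=45)

```text
t: 3.67
tcp_pos: [517.1, 241.8, 92.5]
orientation: [1.467, 2.777, 0.001]
contact_force: [-0.8, -0.6, -0.2]
width: 54.5
```

Call:
servo_tool([
  [[0, 0, 0], [0, 0, 0], 1.5],
  [[0, 0, 0], [0, 0, 0], 1.5],
  [[0, 0, 0], [0, 0, 0], 1.5],
])

```text
t: 3.92
tcp_pos: [516.8, 241.7, 91.9]
orientation: [-1.467, -2.778, -0.0]
contact_force: [0.0, -0.4, 0.5]
width: 34.8
```

Call:
servo_tool([
  [[0, 0, 0], [0, 0, 0], 1.5],
  [[0, 0, 0], [0, 0, 0], 1.5],
  [[0, 0, 0], [0, 0, 0], 1.5],
  [[0, 0, 0], [0, 0, 0], 1.5],
  [[0, 0, 0], [0, 0, 0], 1.5],
])

```text
t: 4.33
tcp_pos: [516.8, 241.6, 91.9]
orientation: [-1.467, -2.778, 0.0]
contact_force: [0.1, -0.2, -0.7]
width: 21.9
```

Call:
servo_tool([
  [[0, 0, 1], [0, 0, 0], 1.5],
  [[0, 0, 3], [0, 0, 0], 1.5],
  [[0, 0, 5.5], [0, 0, 0], 1.5],
  [[0, 0, 8], [0, 0, 0], 1.5],
  [[0, 0, 11], [0, 0, 0], 1.5],
  [[0, 0, 14], [0, 0, 0], 1.5],
  [[0, 0, 15], [0, 0, 0], 1.5],
  [[0, 0, 15], [0, 0, 0], 1.5],
  [[0, 0, 15], [0, 0, 0], 1.5],
])

```text
t: 5.08
tcp_pos: [516.6, 241.6, 241.6]
orientation: [-1.467, -2.778, 0.0]
contact_force: [-0.5, 0.4, -1.6]
width: 21.7
```

Run:
```python
from h import *
grab('wrist','w3');grab('top','t3');grab('side','s3'); s=sensors.get_state();print(s['t'],s['tcp_pos'],s['orientation'],s['width'],s['contact_force'])
a=load('w3')['im'];b=load('s3')['im']
cv2.imwrite('pics/m3.png',cv2.resize(np.hstack([a,b])[:,:,::-1],(800,300)))
print(proj(load('w3'),s['tcp_pos']-[0,0,83]),proj(load('s3'),s['tcp_pos']-[0,0,83]))
```

```text
5.2333 [515.90997983 241.33740804 239.86592855] [-1.46593575 -2.77550633  0.00427598] 21.700058599967896 [-1.57372952 -0.33892515 -1.67997341]
(np.float64(309.743134759761), np.float64(223.50097558268067)) (np.float64(235.5095849682018), np.float64(301.47656220251804))
```

View pics/w3.png

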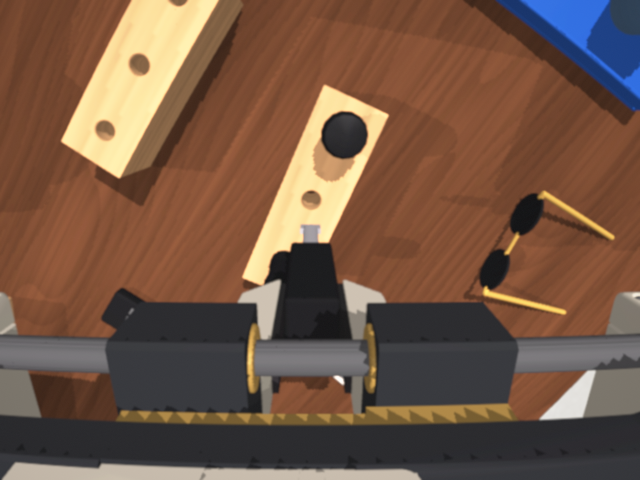

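View pics/s3.png

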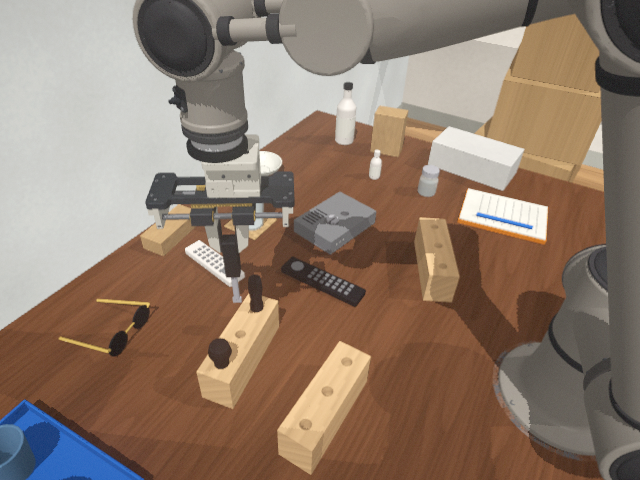

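Run:
```python
from h import *
crop('w3',285,205,345,255,12,'c7');crop('s3',215,240,265,310,10,'c8')
```

```text
(no output)
```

View pics/c7.png

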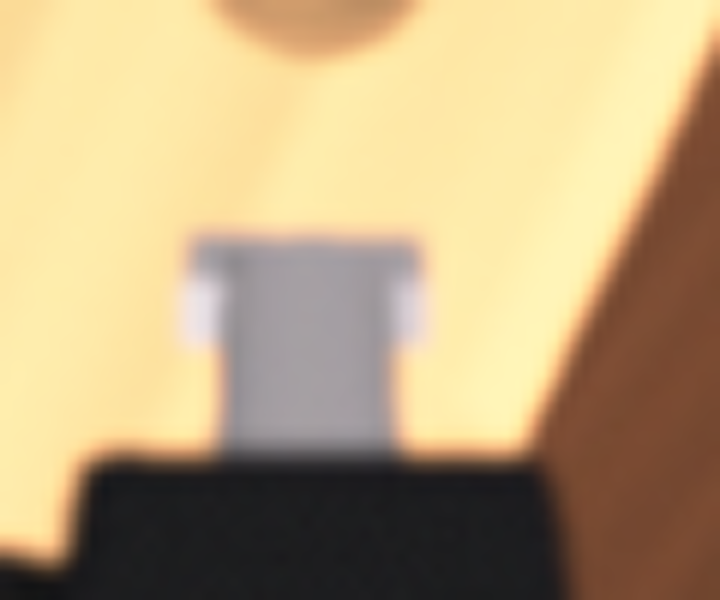

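View pics/c8.png

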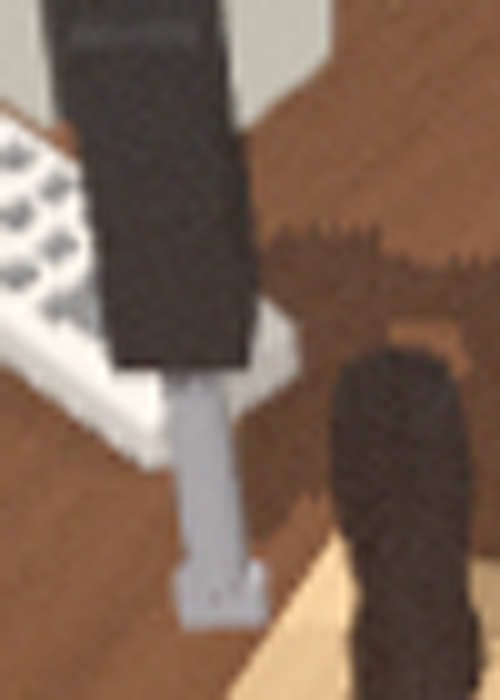

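Run:
```python
from h import *
from scipy.spatial.transform import Rotation as R
w=load('w3');s=load('s3');st=sensors.get_state()
G=lambda x,y:(285+(x-5.5)/12,205+(y-5.5)/12)
S=lambda x,y:(215+(x-4.5)/10,240+(y-4.5)/10)
p,e=tri((w,*G(304,241)),(s,*S(222,627)));print(p,e)
Rm=R.from_rotvec([1.467,2.778,0]).as_matrix();print(Rm.round(3))
tcp=np.array([516.6,241.6,241.6])
print('edge in tool',Rm.T@(p-tcp))
for z in (156,160,164): 
  a,b=onz(w,*G(190,241),z),onz(w,*G(420,241),z); print(z,Rm.T@((a+b)/2-tcp),np.linalg.norm(a-b))
```

```text
[516.69836393 238.95703724 152.03011526] [0.7869599236521426, 0.786959923651961]
[[-0.564  0.826  0.   ]
 [ 0.826  0.564 -0.   ]
 [-0.     0.    -1.   ]]
edge in tool [-2.23524789 -1.41063427 89.56993333]
156 [-0.89858826 -0.5710385  85.6000195 ] 13.589994305773924
160 [ 0.24870577 -0.55489199 81.59998241] 13.395207478167045
164 [ 1.39599981 -0.53874549 77.59994532] 13.200420650560163
```

Call:
servo_tool([
  [[0.3, -3.5, 0], [0, 0, -0.12], 1.5],
  [[0.7, -7, 0], [0, 0, -0.24], 1.5],
  [[1, -10.5, 0], [0, 0, -0.36], 1.5],
  [[1.4, -14, 0], [0, 0, -0.48], 1.5],
  [[1.7, -17.5, 0], [0, 0, -0.6], 1.5],
  [[2, -21, 0], [0, 0, -0.72], 1.5],
  [[2.4, -24.5, 0], [0, 0, -0.84], 1.5],
  [[2.7, -28, 0], [0, 0, -0.96], 1.5],
  [[3, -31.5, 0], [0, 0, -1.08], 1.5],
  [[3.4, -35, 0], [0, 0, -1.2], 1.5],
  [[3.7, -38.5, 0], [0, 0, -1.32], 1.5],
  [[4, -41, 0], [0, 0, -1.44], 1.5],
])

```text
t: 6.23
tcp_pos: [556.0, -171.1, 240.1]
orientation: [-2.938, -1.109, 0.004]
contact_force: [0.4, -0.2, -1.2]
width: 21.5
```

Call:
servo_tool([
  [[0, 0, 0], [0, 0, -0.12], 1.5],
  [[0, 0, 0], [0, 0, -0.24], 1.5],
  [[0, 0, 0], [0, 0, -0.36], 1.5],
  [[0, 0, -1], [0, 0, -0.48], 1.5],
  [[0, 0, -2], [0, 0, -0.6], 1.5],
  [[0, 0, -3], [0, 0, -0.72], 1.5],
  [[0, 0, -4], [0, 0, -0.84], 1.5],
  [[0, 0, -5], [0, 0, -0.9], 1.5],
  [[0, 0, -5], [0, 0, -0.9], 1.5],
  [[0, 0, -5], [0, 0, -0.9], 1.5],
  [[0, 0, -5], [0, 0, -0.9], 1.5],
])

```text
t: 7.15
tcp_pos: [556.8, -168.3, 191.8]
orientation: [-3.13, 0.264, 0.001]
contact_force: [0.2, 0.1, -0.9]
width: 21.8
```

Run:
```python
from h import *
grab('wrist','w4');grab('side','s4'); s=sensors.get_state();print(s['t'],s['tcp_pos'],s['orientation'],s['width'],s['contact_force'],s['joints'])
crop('s4',290,170,390,260,8,'c9')
```

```text
7.25 [ 557.09621846 -168.42595587  192.38934926] [ 3.13009684e+00 -2.65018109e-01  1.01717853e-03] 21.76827048726439 [-0.25092318  0.01734305 -0.09395608] [-4.25204468e-01  4.46251169e-01  1.36024057e+00 -6.47783026e-05
  1.33439147e+00  1.31453951e+00]
```

View pics/w4.png

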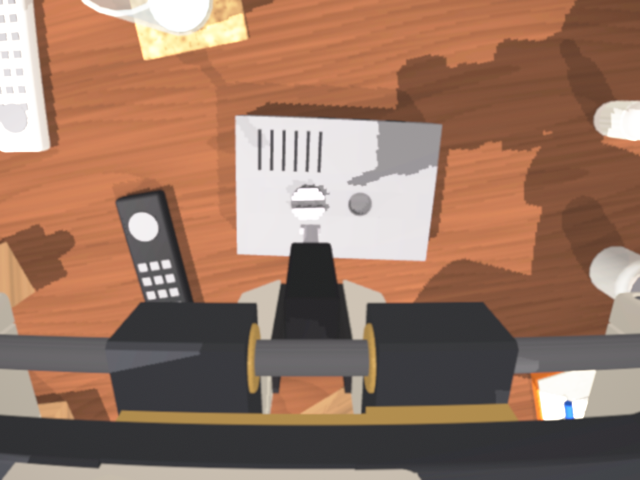

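View pics/c9.png

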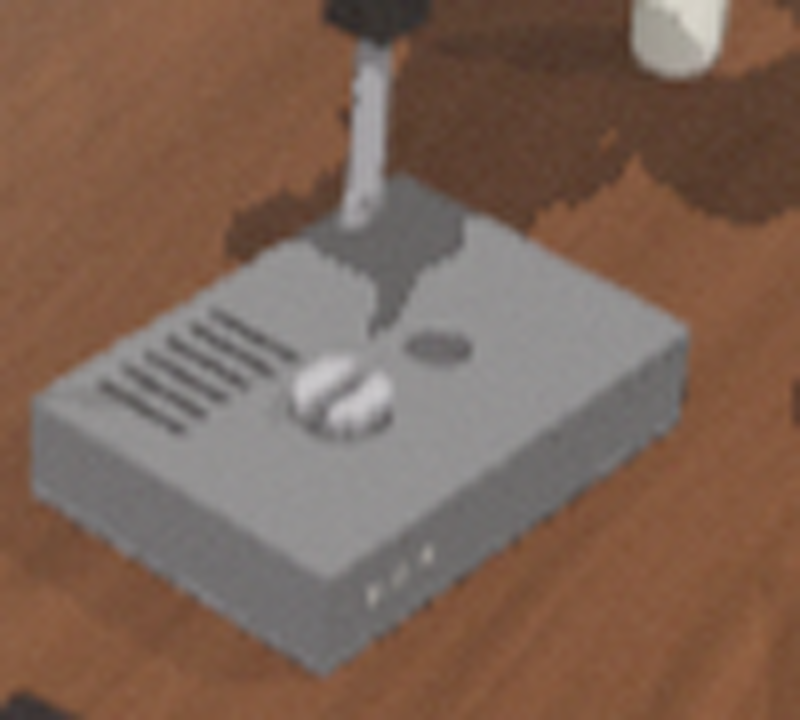

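Run:
```python
from h import *
crop('w4',280,175,385,250,7,'c10')
```

```text
(no output)
```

View pics/c10.png

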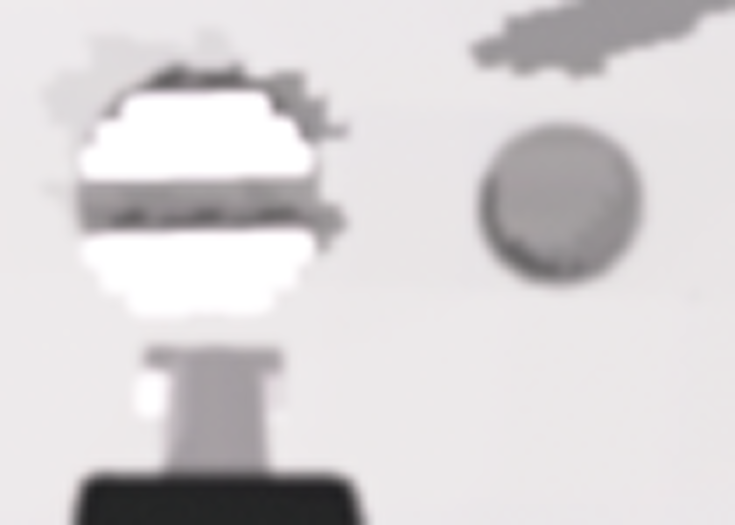

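Run:
```python
from h import *
from scipy.spatial.transform import Rotation as R
w=load('w4');s=load('s4')
G=lambda x,y:(280+(x-3)/7,175+(y-3)/7)
S=lambda x,y:(290+(x-3.5)/8,170+(y-3.5)/8)
tcp=np.array([556.9,-168.4,192.0]);Rm=R.from_rotvec([3.130,-.2645,0]).as_matrix()
loc=lambda p:(Rm.T@(p-tcp)).round(2)
for n,g,h,z in [('screw',(198,204),(342,390),48),('ap',(561,203),(440,347),40)]:
    p,e=tri((w,*G(*g)),(s,*S(*h)));print(n,p.round(1),e,'at z',onz(w,*G(*g),z).round(1),onz(s,*S(*h),z).round(1))
    print(loc(onz(w,*G(*g),z)))
for z in (106,108,110): print('tip front edge',z,loc(onz(w,*G(212,350),z)), 'w',np.linalg.norm(onz(w,*G(143,350),z)-onz(w,*G(283,350),z)))
a,b=onz(w,*G(80,183),48),onz(w,*G(318,180),48);print(np.degrees(np.arctan2(*(b-a)[1::-1])), 'tool y ang',np.degrees(np.arctan2(Rm[1,1],Rm[0,1])))
a,b=onz(w,*G(198,204),48),onz(w,*G(561,203),40);d=b-a;print('scr-ap',d,np.degrees(np.arctan2(d[1],d[0])))
```

```text
screw [ 559.3 -166.9   46. ] [0.48331642341993414, 0.4833164234199512] at z [ 560.2 -166.7   48. ] [ 557.8 -165.    48. ]
[  2.94  -2.29 144.  ]
ap [ 549.8 -211.3   37.9] [0.8910548085861221, 0.8910548085861412] at z [ 551.  -210.6   40. ] [ 548.  -209.5   40. ]
[  1.3   42.49 152.02]
tip front edge 106 [ 1.3  -0.41 86.  ] w 14.192229232661562
tip front edge 108 [ 1.88 -0.41 84.  ] w 14.09058744834793
tip front edge 110 [ 2.45 -0.4  82.  ] w 13.9889456640343
-98.842671829736 tool y ang -99.66058438127652
scr-ap [ -9.13523746 -43.8767435   -8.        ] -101.7610915636768
```

Call:
servo_tool([
  [[0.3, 0.14, -1.5], [0, 0, 0.01], 1.5],
  [[0.3, 0.14, -3], [0, 0, 0.01], 1.5],
  [[0.3, 0.14, -4.5], [0, 0, 0.01], 1.5],
  [[0.3, 0.14, -4.9], [0, 0, 0.01], 1.5],
  [[0.3, 0.14, -4.9], [0, 0, 0.01], 1.5],
  [[0.3, 0.14, -4.9], [0, 0, 0.01], 1.5],
])

```text
t: 7.75
tcp_pos: [560.2, -167.1, 143.7]
orientation: [3.131, -0.251, 0.001]
contact_force: [-0.4, -0.8, -0.5]
width: 21.7
```

Run:
```python
from h import *
grab('wrist','w5');grab('side','s5'); s=sensors.get_state();print(s['t'],s['tcp_pos'],s['orientation'],s['width'],s['contact_force'])
crop('s5',300,170,380,240,9,'c11');crop('w5',260,160,380,260,6,'c12')
```

```text
7.85 [ 560.55366914 -167.26070383  144.25870506] [ 3.13070348 -0.25101236  0.00330399] 21.943524076930935 [0.05058134 0.22427741 0.40388873]
```

View pics/c12.png

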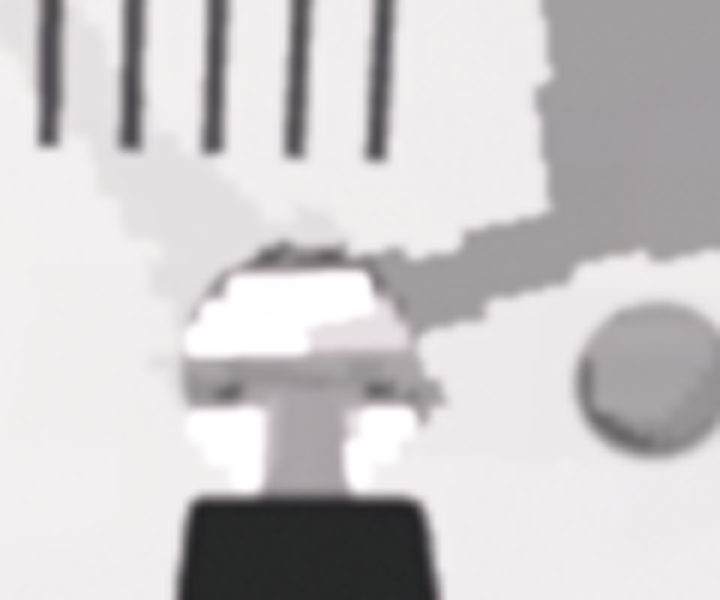

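View pics/c11.png

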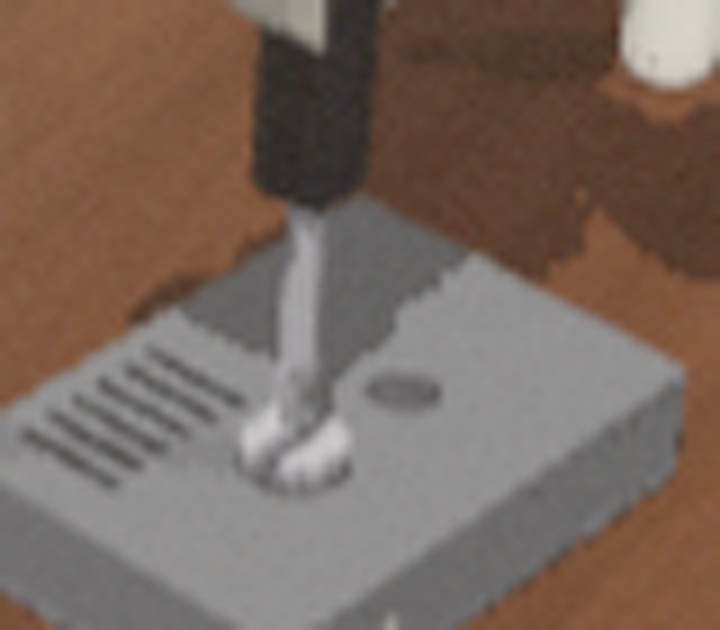

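Run:
```python
from h import *
im=load('w5')['im'][198:250,284:338]; im=np.clip((im.astype(float)-60)*1.4,0,255).astype(np.uint8)
cv2.imwrite('pics/c13.png',cv2.resize(im[:,:,::-1],None,fx=11,fy=11,interpolation=cv2.INTER_CUBIC))
```

View pics/c13.png

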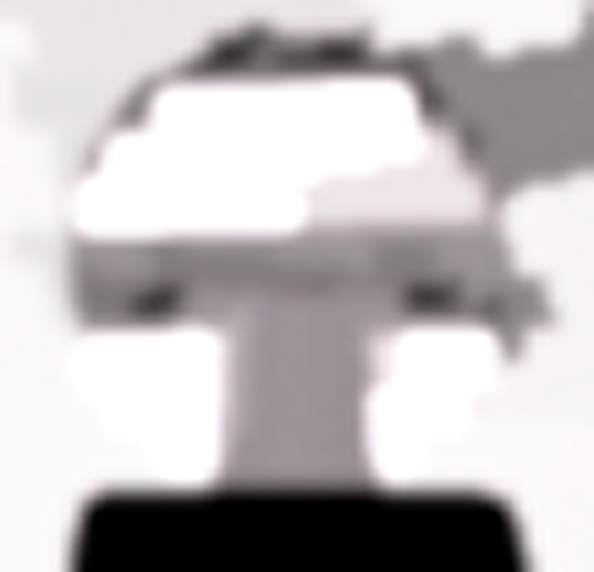

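Run:
```python
from h import *
from scipy.spatial.transform import Rotation as R
w=load('w5');tcp=np.array([560.3,-167.1,143.5]);Rm=R.from_rotvec([3.131,-.251,0]).as_matrix()
loc=lambda p:(Rm.T@(p-tcp)).round(2)
G=lambda x,y:(284+(x-5)/11,198+(y-5)/11)
print('slot ctr',loc(onz(w,*G(283,282),48)),loc(onz(w,*G(283,240),48)),loc(onz(w,*G(283,325),48)))
for z in (57,59,61): print('front edge',loc(onz(w,*G(295,285),z)))
```

```text
slot ctr [-0.33 -0.75 95.5 ] [ 2.57 -0.75 95.5 ] [-3.32 -0.75 95.5 ]
front edge [2.01e+00 7.00e-02 8.65e+01]
front edge [2.57e+00 7.00e-02 8.45e+01]
front edge [3.14e+00 7.00e-02 8.25e+01]
```

Call:
servo_tool([
  [[-0.07, 0.09, -0.4], [0, 0, 0.01], 1.5],
  [[-0.07, 0.09, -0.8], [0, 0, 0.01], 1.5],
  [[-0.07, 0.09, -1.1], [0, 0, 0.01], 1.5],
  [[-0.07, 0.09, -1.2], [0, 0, 0.01], 1.5],
  [[-0.07, 0.09, -1.2], [0, 0, 0.01], 1.5],
])

```text
t: 8.27
tcp_pos: [558.9, -165.9, 130.5]
orientation: [-3.133, 0.236, 0.001]
contact_force: [0.3, 0.1, -0.8]
width: 21.9
```

Call:
servo_tool([
  [[0, 0, -0.1], [0, 0, 0], 1.5],
  [[0, 0, -0.15], [0, 0, 0], 1.5],
  [[0, 0, -0.15], [0, 0, 0], 1.5],
])

```text
t: 8.52
tcp_pos: [559.2, -166.0, 129.4]
orientation: [3.133, -0.236, -0.0]
contact_force: [-0.2, -0.1, -0.7]
width: 21.4
```

Call:
servo_tool([
  [[0, 0, -0.1], [0, 0, 0], 1.5],
  [[0, 0, -0.15], [0, 0, 0], 1.5],
  [[0, 0, -0.15], [0, 0, 0], 1.5],
])

```text
t: 8.77
tcp_pos: [559.1, -166.0, 127.9]
orientation: [3.133, -0.236, -0.0]
contact_force: [-0.8, -1.3, -0.9]
width: 21.9
```

Run:
```python
from h import *
grab('wrist','w6');grab('side','s6'); s=sensors.get_state();print(s['t'],s['tcp_pos'],s['orientation'],s['width'],s['contact_force'])
crop('s6',300,170,380,240,9,'c14')
im=load('w6')['im'][190:250,274:348]; im=np.clip((im.astype(float)-60)*1.4,0,255).astype(np.uint8)
cv2.imwrite('pics/c15.png',cv2.resize(im[:,:,::-1],None,fx=10,fy=10,interpolation=cv2.INTER_CUBIC))
```

```text
8.8667 [ 559.12148419 -166.04030151  127.98282668] [ 3.13263910e+00 -2.35711993e-01 -1.18111498e-04] 21.855728333580863 [-0.09002947  0.36917544 -0.68707586]
```

View pics/c14.png

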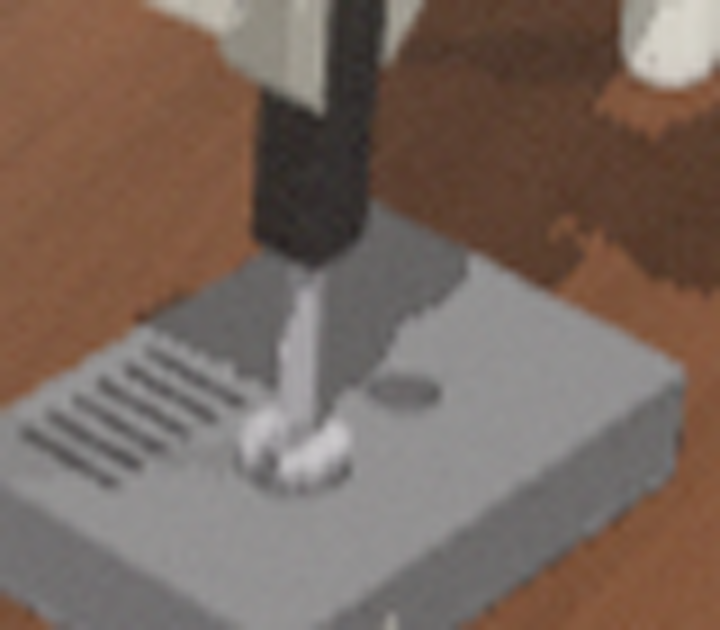

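View pics/c15.png

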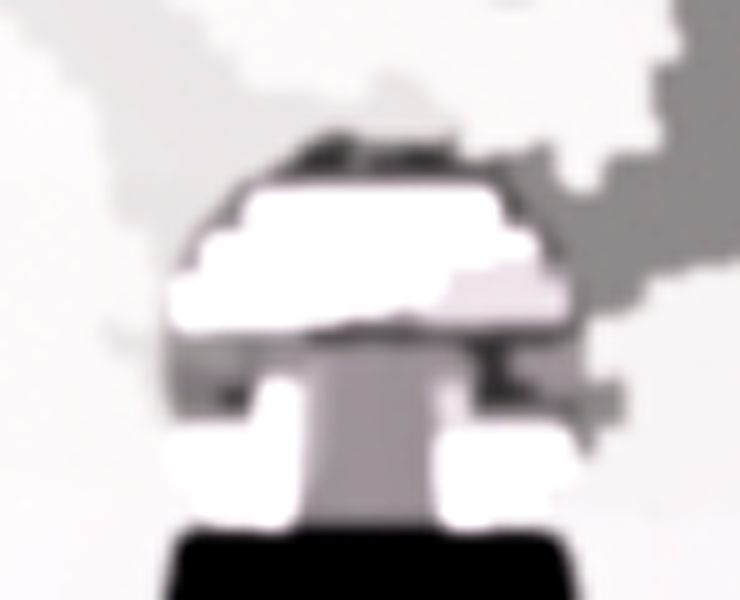

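Call:
servo_tool([
  [[0, 0, -0.1], [0, 0, 0], 1.5],
  [[0, 0, -0.1], [0, 0, 0], 1.5],
])

```text
t: 9.03
tcp_pos: [559.1, -166.0, 126.8]
orientation: [3.133, -0.236, -0.0]
contact_force: [-0.3, 0.2, -1.1]
width: 21.8
```

Call:
servo_tool([
  [[0, 0, -0.1], [0, 0, 0], 1.5],
  [[0, 0, -0.1], [0, 0, 0], 1.5],
])

```text
t: 9.2
tcp_pos: [559.1, -166.0, 125.8]
orientation: [-3.133, 0.236, 0.0]
contact_force: [0.8, -0.2, -1.7]
width: 21.7
```

Call:
servo_tool([
  [[0, 0, -0.05], [0, 0, 0.1], 1.5],
  [[0, 0, -0.05], [0, 0, 0.2], 1.5],
  [[0, 0, -0.05], [0, 0, 0.3], 1.5],
  [[0, 0, -0.05], [0, 0, 0.4], 1.5],
  [[0, 0, -0.05], [0, 0, 0.5], 1.5],
  [[0, 0, -0.05], [0, 0, 0.6], 1.5],
  [[0, 0, -0.05], [0, 0, 0.6], 1.5],
])

```text
t: 9.78
tcp_pos: [559.2, -165.9, 125.5]
orientation: [-3.061, -0.706, -0.0]
contact_force: [-0.1, -0.6, -0.9]
width: 21.8
```

Run:
```python
from h import *
grab('wrist','w7'); s=sensors.get_state();print(s['t'],s['tcp_pos'],s['orientation'],s['width'],s['contact_force'],s['ft_torque'])
crop('w7',250,150,400,262,5,'c16')
```

```text
9.8333 [ 559.25031984 -165.95457337  125.46089356] [-3.0631245e+00 -6.9772406e-01 -3.9217011e-04] 21.605772319258346 [-0.13385104 -0.02963297 -0.88930007] [ 0.11480247 -0.14243291  0.01851948]
```

View pics/c16.png

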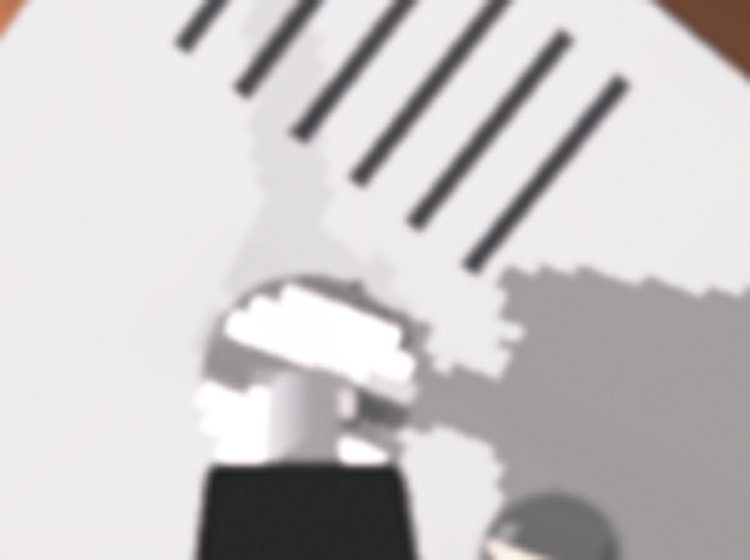

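Call:
servo_tool([
  [[0, 0, 0], [0, 0, 0.1], 1.5],
  [[0, 0, 0], [0, 0, 0.2], 1.5],
  [[0, 0, 0], [0, 0, 0.3], 1.5],
  [[0, 0, 0], [0, 0, 0.4], 1.5],
  [[0, 0, 0], [0, 0, 0.48], 1.5],
  [[0, 0, 0], [0, 0, 0.48], 1.5],
])

```text
t: 10.33
tcp_pos: [559.2, -165.9, 125.5]
orientation: [2.808, 1.408, 0.0]
contact_force: [0.9, -0.1, -2.3]
width: 21.8
```

Run:
```python
from h import *
grab('wrist','w8'); s=sensors.get_state();print(s['t'],s['tcp_pos'],s['orientation'],s['width'],s['contact_force'],s['ft_torque'],s['joints'])
crop('w8',250,150,400,262,5,'c17')
```

```text
10.3833 [ 559.23656258 -165.96168235  125.47665236] [2.81102676e+00 1.40264719e+00 3.84647279e-04] 21.4949213407957 [ 0.6094712   0.02013909 -1.72913678] [ 0.16742606 -0.22514668 -0.07352093] [-4.19928850e-01  5.04699431e-01  1.45580142e+00  1.70246683e-04
  1.18089775e+00  2.25139627e-01]
```

View pics/c17.png

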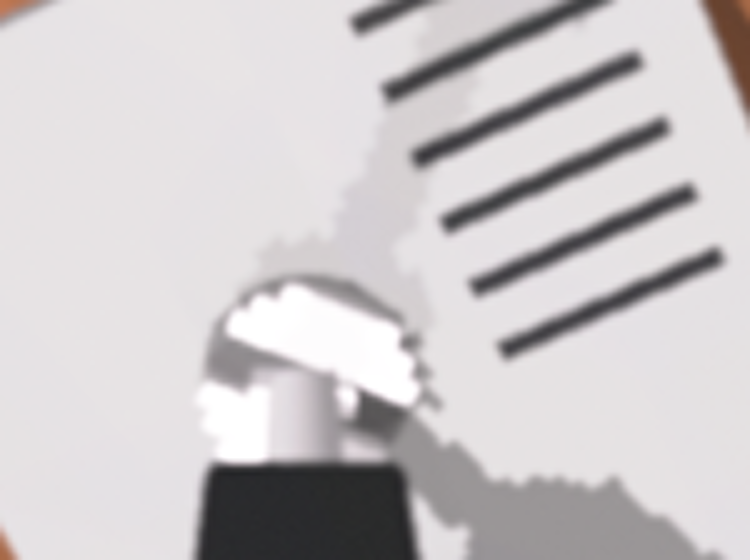

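Call:
servo_tool([
  [[0, 0, 0], [0, 0, 0.08], 1.5],
  [[0, 0, 0], [0, 0, 0.12], 1.5],
  [[0, 0, 0], [0, 0, 0.12], 1.5],
])

```text
t: 10.63
tcp_pos: [559.2, -166.0, 125.5]
orientation: [2.721, 1.57, 0.0]
contact_force: [0.4, 0.7, -1.3]
width: 21.3
```

Run:
```python
from h import *
grab('wrist','w9');grab('side','s9');grab('top','t9'); s=sensors.get_state();print(s['t'],s['tcp_pos'],s['orientation'],s['width'],s['contact_force'],s['ft_torque'])
crop('w9',250,150,400,262,5,'c18');crop('s9',300,170,380,240,9,'c19');crop('t9',310,190,410,275,7,'c20')
```

```text
10.7833 [ 559.22217074 -165.98288726  125.4687314 ] [2.72130423e+00 1.56960939e+00 3.12635043e-04] 21.7022308911066 [ 0.48550084  0.28052322 -0.55505208] [ 0.21569834 -0.28150787 -0.07605539]
```

View pics/c18.png

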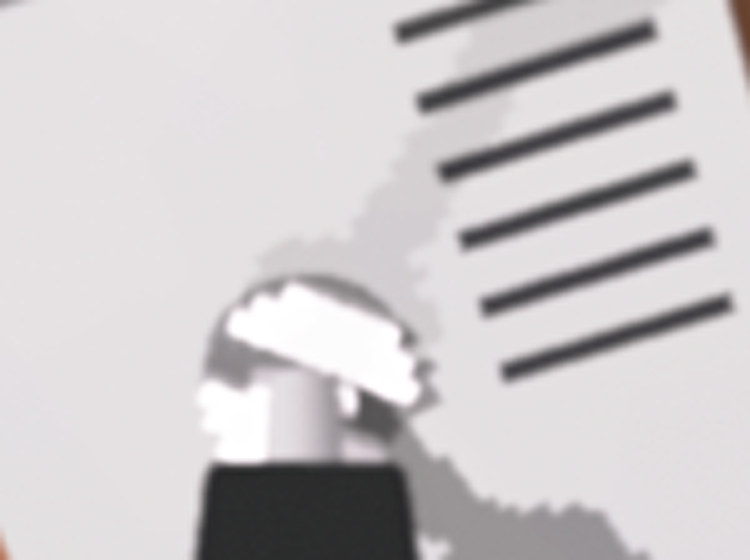

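View pics/c19.png

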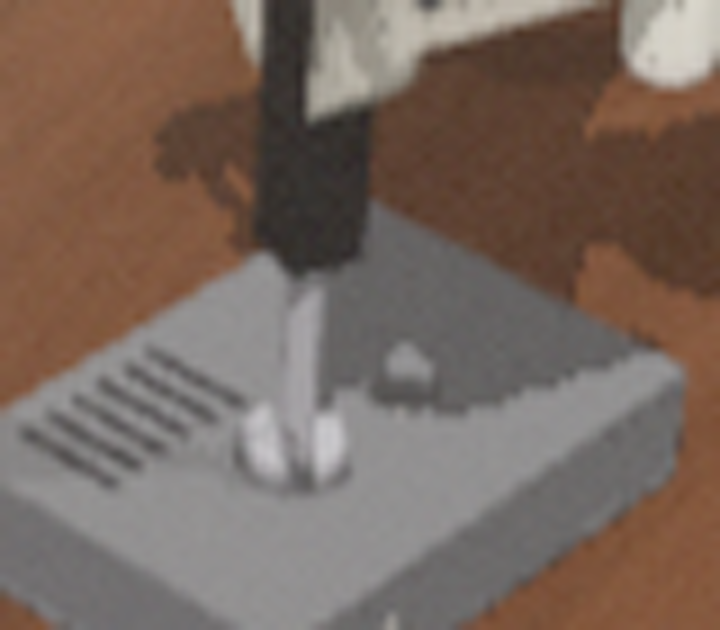

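View pics/c20.png

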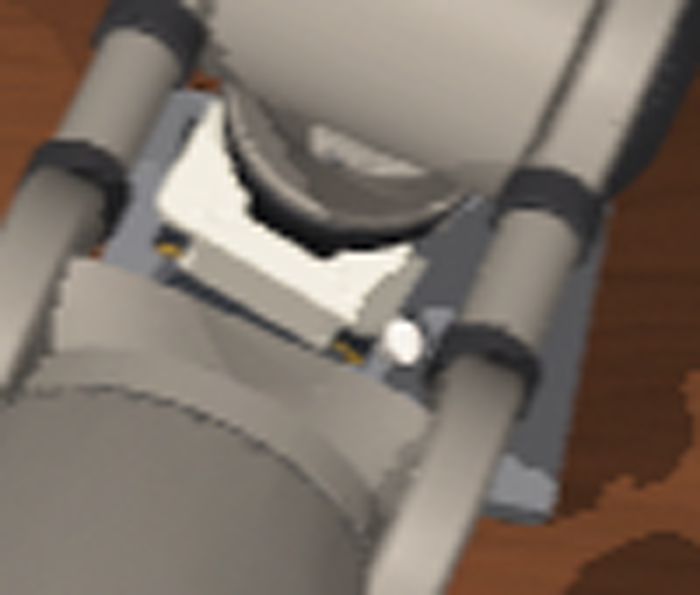

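Call:
servo_tool([
  [[0, 0, 0], [0, 0, 0.05], 1.5],
  [[0, 0, 0], [0, 0, 0.05], 1.5],
])

```text
t: 10.95
tcp_pos: [559.2, -166.0, 125.5]
orientation: [2.679, 1.641, 0.0]
contact_force: [1.0, 0.6, -1.9]
width: 21.9
```

Run:
```python
from h import *
s=sensors.get_state();print(s['t'],s['tcp_pos'],s['orientation'],s['width'],s['contact_force'],s['ft_torque'])
w=load('w9')
# slot lower/upper edge of white stripe in c18: (230,330)-(415,400)
a=onz(w,250+230/5,150+330/5,48);b=onz(w,250+410/5,150+403/5,48)
print(np.degrees(np.arctan2(*(b-a)[1::-1])))
# vent slot dir for reference
a=onz(w,250+510/5,150+373/5,40);b=onz(w,250+730/5,150+303/5,40);print(np.degrees(np.arctan2(*(b-a)[1::-1])))
```

```text
10.95 [ 559.18206291 -165.98437033  125.45726636] [2.67891672e+00 1.64097907e+00 2.49381658e-04] 21.892313343091217 [ 0.97026513  0.57837859 -1.91090313] [ 0.18673803 -0.30960882 -0.01451924]
-52.783104245227946
-11.480807442978723
```

Call:
servo_tool([
  [[0, 0, 0], [0, 0, 0.05], 1.5],
  [[0, 0, 0], [0, 0, 0.05], 1.5],
])

```text
t: 11.12
tcp_pos: [559.2, -166.0, 125.5]
orientation: [-2.637, -1.707, -0.0]
contact_force: [1.2, 0.1, -2.0]
width: 21.8
```

Run:
```python
from h import *
grab('wrist','w10');s=sensors.get_state();print(s['t'],s['tcp_pos'],s['orientation'],s['width'],s['contact_force'],s['ft_torque'])
crop('w10',250,150,400,262,5,'c21')
```

```text
11.1667 [ 559.14155879 -165.95796136  125.44799642] [-2.63900956e+00 -1.70433011e+00 -1.47311377e-04] 21.46354249312482 [ 0.58824186  0.04895893 -1.48414157] [ 0.23091298 -0.29343021 -0.09209363]
```

View pics/c21.png

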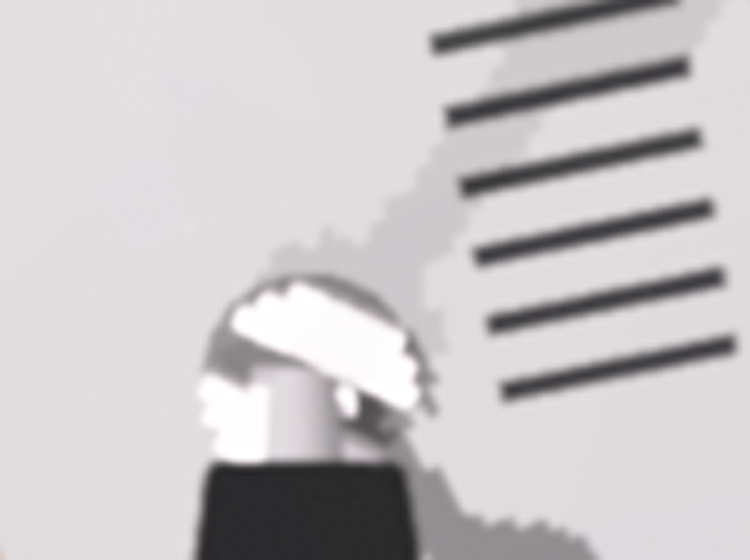

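Call:
servo_tool([
  [[0, 0, 0], [0, 0, -0.1], 1.5],
  [[0, 0, 0], [0, 0, -0.18], 1.5],
  [[0, 0, 0.5], [0, 0, -0.18], 1.5],
  [[0, 0, 1.5], [0, 0, -0.18], 1.5],
  [[0, 0, 3], [0, 0, -0.18], 1.5],
  [[-0.3, -2, 3.5], [0, 0, -0.18], 1.5],
  [[-0.9, -4.3, 3.5], [0, 0, -0.18], 1.5],
  [[-0.9, -4.3, 3.5], [0, 0, -0.18], 1.5],
  [[-0.9, -4.3, 3.5], [0, 0, -0.18], 1.5],
])

```text
t: 11.92
tcp_pos: [550.0, -210.2, 161.4]
orientation: [2.779, 1.463, 0.001]
contact_force: [-0.1, 0.7, -0.4]
width: 21.5
```

Run:
```python
from h import *
grab('wrist','w11');grab('side','s11');s=sensors.get_state();print(s['t'],s['tcp_pos'],s['orientation'],s['width'],s['contact_force'],s['ft_torque'])
crop('w11',260,160,380,260,6,'c22');crop('s11',300,170,380,240,9,'c23')
```

```text
12.0167 [ 550.12681691 -208.78456833  160.91462216] [2.77912434e+00 1.46484042e+00 3.24086246e-04] 21.871849533477157 [-0.85608888  0.91658309 -1.76230231] [-0.00511088 -0.05132128 -0.03349527]
```

View pics/c22.png

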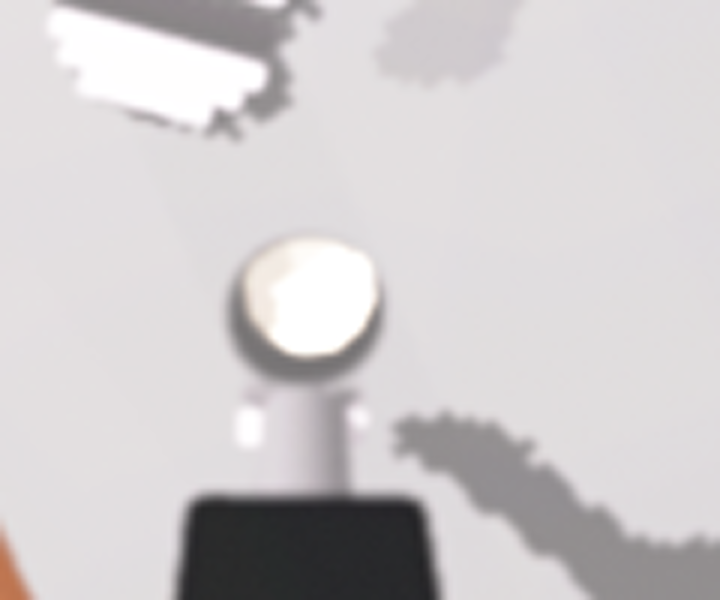

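View pics/c23.png

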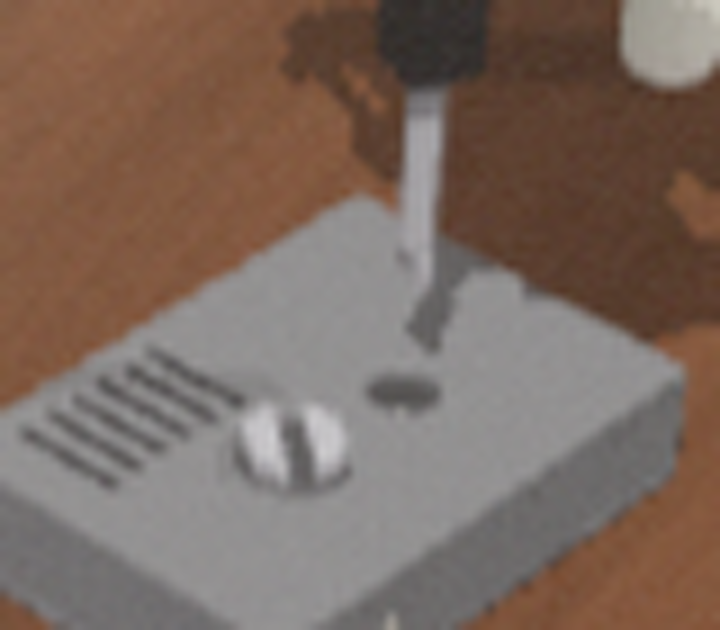

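Run:
```python
from h import *
from scipy.spatial.transform import Rotation as R
w=load('w11');tcp=np.array([550.1,-209.6,161.0]);Rm=R.from_rotvec([2.779,1.464,0]).as_matrix()
loc=lambda p:(Rm.T@(p-tcp)).round(2)
G=lambda x,y:(260+(x-2.5)/6,160+(y-2.5)/6)
a=onz(w,*G(305,309),40);print('ap',a,loc(a),np.linalg.norm(onz(w,*G(227,309),40)-onz(w,*G(383,309),40)),np.linalg.norm(onz(w,*G(305,235),40)-onz(w,*G(305,382),40)))
for z in (75,77,79):print('tip front',loc(onz(w,*G(303,388),z)))
t=Rm.T@(a-tcp)-np.array([.3,-.3,0]);t[2]=0;print('shift',Rm@t)
a,b=onz(w,*G(50,25),48),onz(w,*G(265,85),48);print('slot',np.degrees(np.arctan2(*(b-a)[1::-1])))
```

```text
ap [ 551.21343584 -209.74422856   40.        ] [  0.54   0.94 121.  ] 20.6007097842508 19.99829998435375
tip front [-0.29  0.76 86.  ]
tip front [ 0.28  0.76 84.  ]
tip front [ 0.86  0.77 82.  ]
shift [ 1.16007226e+00 -5.02222147e-01  5.43640886e-04]
slot -50.197565839599754
```

Call:
servo_tool([
  [[0.08, 0.07, -1], [0, 0, 0], 1.5],
  [[0.08, 0.07, -2], [0, 0, 0], 1.5],
  [[0.08, 0.07, -3], [0, 0, 0], 1.5],
  [[0.08, 0.07, -3.2], [0, 0, 0], 1.5],
  [[0.08, 0.07, -3.2], [0, 0, 0], 1.5],
])

```text
t: 12.43
tcp_pos: [550.1, -207.6, 126.7]
orientation: [-2.777, -1.464, 0.003]
contact_force: [-0.1, -0.8, -1.5]
width: 21.6
```

Run:
```python
from h import *
grab('wrist','w12');grab('side','s12');s=sensors.get_state();print(s['t'],s['tcp_pos'],s['orientation'],s['width'],s['contact_force'],s['ft_torque'])
crop('w12',275,180,350,250,8,'c24');crop('s12',300,170,380,240,9,'c25')
```

```text
12.5333 [ 551.0498711  -208.23718852  128.29886754] [-2.77914288e+00 -1.46463071e+00  2.21204424e-04] 21.62696922700006 [-0.20383297 -0.99389007 -0.04349651] [ 0.02710216 -0.06615531 -0.01478526]
```

View pics/c24.png

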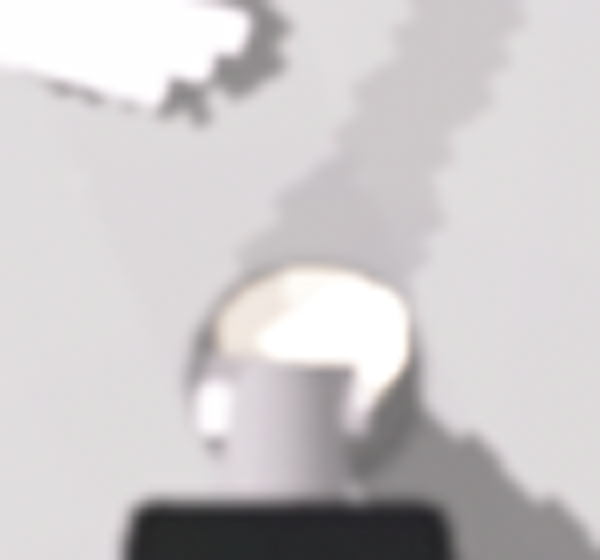

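View pics/c25.png

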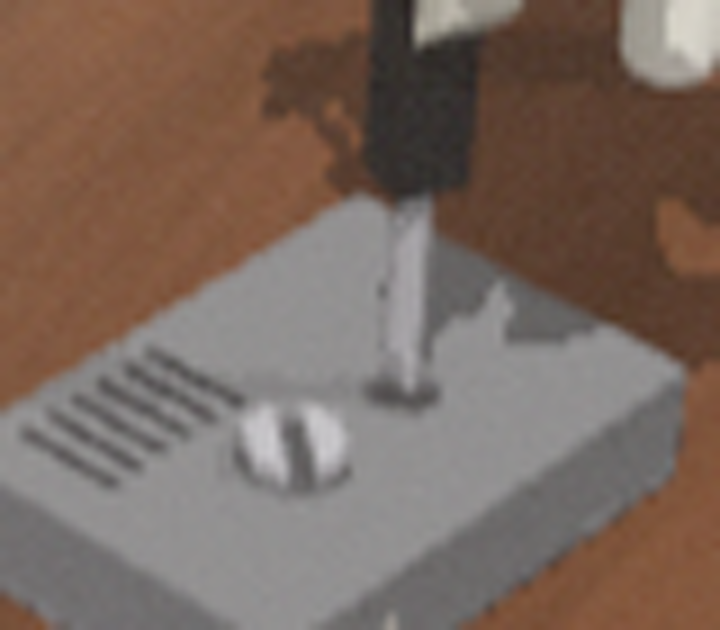

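Run:
```python
from h import *
from scipy.spatial.transform import Rotation as R
w=load('w12');tcp=np.array([550.9,-208.3,128.]);Rm=R.from_rotvec([2.779,1.464,0]).as_matrix()
loc=lambda p:(Rm.T@(p-tcp)).round(2)
G=lambda x,y:(275+(x-3.5)/8,180+(y-3.5)/8)
print(loc(onz(w,*G(190,370),40)),loc(onz(w,*G(420,370),40)),loc(onz(w,*G(305,262),40)))
for x in (195,288,380):print('tip front',loc(onz(w,*G(x,368),45)))
print(onz(w,*G(305,372),40))
```

```text
[-0.88 -9.23 88.  ] [-0.82 11.27 88.01] [ 9.07  0.99 88.  ]
tip front [ 0.76 -8.61 83.  ]
tip front [ 0.78 -0.47 83.  ]
tip front [ 0.8   7.58 83.  ]
[ 551.17897381 -209.77356386   40.        ]
```

Call:
servo_tool([
  [[0.13, -0.06, 0], [0, 0, 0], 1.5],
  [[0.13, -0.06, -0.4], [0, 0, 0], 1.5],
  [[0.13, -0.06, -0.8], [0, 0, 0], 1.5],
  [[0.13, -0.06, -1.2], [0, 0, 0], 1.5],
  [[0.13, -0.06, -1.5], [0, 0, 0], 1.5],
  [[0.13, -0.06, -1.5], [0, 0, 0], 1.5],
])

```text
t: 13.03
tcp_pos: [551.7, -208.7, 112.5]
orientation: [-2.778, -1.464, 0.001]
contact_force: [0.4, -0.9, -2.1]
width: 21.6
```

Call:
servo_tool([
  [[0, 0, -0.2], [0, 0, 0], 1.5],
  [[0, 0, -0.4], [0, 0, 0], 1.5],
  [[0, 0, -0.4], [0, 0, 0], 1.5],
])

```text
t: 13.28
tcp_pos: [552.1, -208.9, 109.1]
orientation: [-2.779, -1.464, 0.0]
contact_force: [0.7, 0.6, -0.9]
width: 21.9
```

Call:
servo_tool([
  [[0, 0, -0.1], [0, 0, 0], 1.5],
  [[0, 0, -0.2], [0, 0, 0], 1.5],
  [[0, 0, -0.2], [0, 0, 0], 1.5],
])

```text
t: 13.53
tcp_pos: [552.4, -209.0, 107.6]
orientation: [2.779, 1.464, 0.0]
contact_force: [0.6, -1.5, 1.3]
width: 21.6
```

Call:
servo_tool([
  [[0, 0, -0.1], [0, 0, 0], 1.5],
  [[0, 0, -0.2], [0, 0, 0], 1.5],
  [[0, 0, -0.2], [0, 0, 0], 1.5],
])

```text
t: 13.78
tcp_pos: [552.4, -209.0, 105.6]
orientation: [2.779, 1.464, 0.0]
contact_force: [-0.6, -0.3, 1.4]
width: 21.6
```

Run:
```python
from h import *
grab('wrist','w13');grab('side','s13')
for i in range(4):
    s=sensors.get_state();print(s['t'],s['tcp_pos'],s['width'],s['contact_force'],s['ft_torque']); 
crop('w13',275,180,350,250,8,'c26');crop('s13',300,170,380,240,9,'c27')
```

```text
13.8833 [ 552.3952635  -209.00601511  105.70610352] 21.647959198422278 [-1.19488667  0.39653357  2.85656482] [-0.03641942 -0.00917626  0.0546133 ]
13.8833 [ 552.3952635  -209.00601511  105.70610352] 21.647959198422278 [-1.19488667  0.39653357  2.85656482] [-0.03641942 -0.00917626  0.0546133 ]
13.8833 [ 552.3952635  -209.00601511  105.70610352] 21.647959198422278 [-1.19488667  0.39653357  2.85656482] [-0.03641942 -0.00917626  0.0546133 ]
13.8833 [ 552.3952635  -209.00601511  105.70610352] 21.647959198422278 [-1.19488667  0.39653357  2.85656482] [-0.03641942 -0.00917626  0.0546133 ]
```

View pics/c26.png

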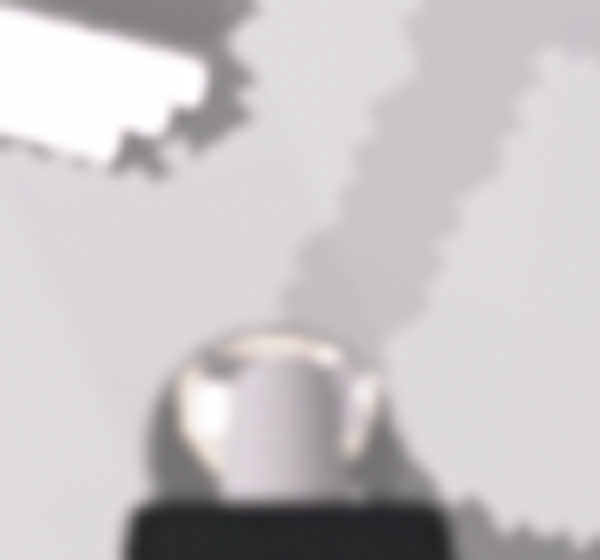

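View pics/c27.png

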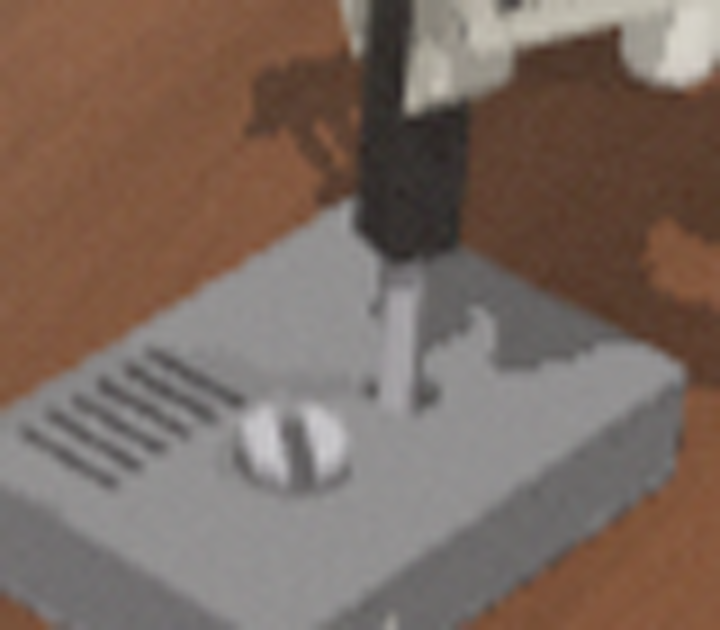

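Call:
servo_tool([
  [[0, 0, -0.1], [0, 0, 0], 1.5],
  [[0, 0, -0.2], [0, 0, 0], 1.5],
  [[0, 0, -0.25], [0, 0, 0], 1.5],
  [[0, 0, -0.25], [0, 0, 0], 1.5],
])

```text
t: 14.22
tcp_pos: [552.4, -209.0, 103.1]
orientation: [2.779, 1.464, 0.0]
contact_force: [0.5, 0.1, 4.0]
width: 21.7
```

Call:
servo_tool([
  [[0, 0, -0.05], [0, 0, 0], 1.5],
  [[0, 0, -0.1], [0, 0, 0], 1.5],
  [[0, 0, -0.1], [0, 0, 0], 1.5],
])

```text
t: 14.47
tcp_pos: [552.5, -209.1, 102.7]
orientation: [2.779, 1.464, 0.001]
contact_force: [-0.9, 0.4, 7.5]
width: 21.9
```

Call:
servo_tool([
  [[0, 0, -0.05], [0, 0, 0], 1.5],
  [[0, 0, -0.05], [0, 0, 0], 1.5],
  [[0, 0, -0.05], [0, 0, 0], 1.5],
])

```text
t: 14.72
tcp_pos: [552.6, -209.1, 102.6]
orientation: [2.778, 1.464, 0.001]
contact_force: [-2.0, 0.6, 9.0]
width: 21.2
```

Run:
```python
from h import *
grab('wrist','w14');grab('side','s14')
s=sensors.get_state();print(s['t'],s['tcp_pos'],s['width'],s['contact_force'],s['ft_torque'])
a=load('w14')['im'];b=load('s14')['im']
cv2.imwrite('pics/m14.png',cv2.resize(np.hstack([a,b])[:,:,::-1],(800,300)))
crop('w14',275,180,350,250,8,'c28')
```

```text
14.8167 [ 552.61367841 -209.14221468  102.63422386] 21.642148695001183 [-0.42421172  0.58159852  8.58125969] [ 0.18455352  0.35364317 -0.07462954]
```

View pics/c28.png

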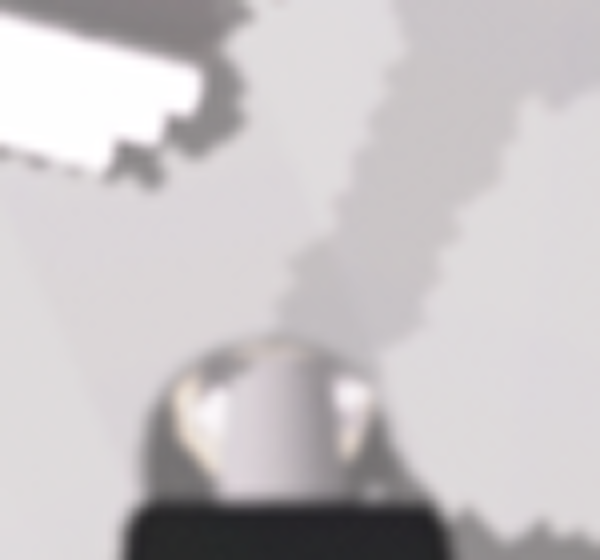

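View pics/m14.png

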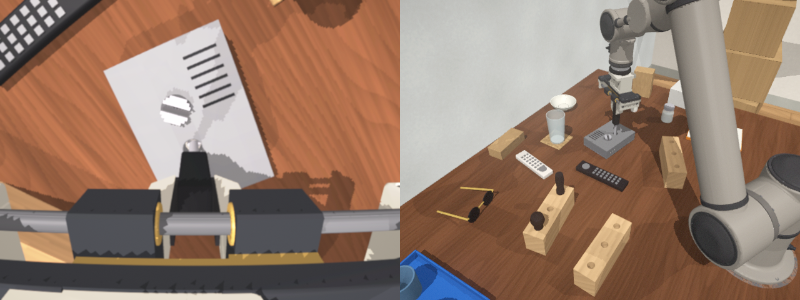

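```bash
python3 -c "
from workcell import robot; print(robot.job_done())"
```

```text
the job is handed in; nothing more can be done
None
```

I carried the job through and handed it in at about 15 s of the 53 s allowed. At hand-in the arm was holding the reset button down with the screwdriver in the gripper. `job_done()` gives no verdict, so what follows is from my own measurements.

- **Tool:** I took the square-handled driver from the middle hole of the farthest block. It gripped at a 21.7 mm opening, against 22 mm expected, and the other two tools stayed in place.
- **Screw:** I turned it about 1.3 rad at the tool, play included. The slot angle in the wrist camera gives a cover turn of about 0.9 rad, at the stop. The white button was fully visible in the hole.
- **Button:** The blade first met resistance at about 26 mm above the table and stopped after a further 5.4 mm. The reading held steady at about 8.6 N, above the 4.8 N the spring needs when fully in. The blade ended within about 2 mm of the hole's axis.
- **Surroundings:** The last side view shows the other tools, the remotes, the glass and the sunglasses where they began. The fingers stayed about 60 mm above the hub.

**Disagreements:**
- My triangulated heights came out up to 2 mm below the given ones for the hub and handle. For the blade tip the gap was about 8 mm. The height of the first contact with the button fits the given lengths.
- Estimates of where the tip sat sideways scattered by about 1.5 mm, within the clearance in both the slot and the hole.
- The turning torque was too noisy to show the stop by itself, so the 0.9 rad rests on the pictures.

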